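# Square a sensor carrier plate on the reader deck against its peg and stop

### The job

The sensor carrier plate lies skewed on the reader's black deck. Without lifting it, slide it until the edge with the blue line, close to its corner, bears on the brass peg, then turn it about that peg by pushing the opposite corner (yellow dot) until the same edge also bears on the red stop, seated on both; push gently (it must never feel more than 25 N), and leave it lying flat there, touching both. Do not disturb the bottle, the jar or the beaker.

Things in the scene. Friction and masses are not known exactly. Their poses are not given: they have to be found in the camera images.
- plate: Loose aluminium plate, 130 (own x) x 88 (own y) x 10 mm, 0.3 to 0.55 kg, flat on the deck, six green strips on top. Origin: centre of its underside; x along the long side, z up. Bearing edge: the long face at own y = +44 mm (blue line). Starts turned 11 to 21 degrees clockwise (from above) to the reader, 15 to 50 mm clear of the peg. Slippery (friction about 0.3, fingers too): 0.5 to 2 N drags it.
- peg_corner (a point): Corner of the plate, half-way up, at own (-65, +44) mm: the end of the bearing edge that goes to the brass peg.
- push_corner (a point): Opposite corner, half-way up, at own (+65, -44) mm, yellow dot on top: push the long side face (own y = -44 mm) within 40 mm of it, towards the plate's own +y, to turn it counter-clockwise about the peg. Pushing on once the stop is met can swing the other end a few mm off the peg; a last push at the middle of that face, drawn a little towards the peg end, seats the edge on both.
- peg_axis (a point): Brass peg, fixed, upright, diameter 12 mm, 18 mm high, on the deck; the point is on its axis 5 mm above the deck (the plate's half height). The plate's bearing edge must touch it within 45 mm of the peg corner.
- stop_slot (a point): Middle of the red stop's slot, 5 mm above the deck, 85 mm from the peg along the reader's +x. The stop, an upright red post, diameter 12 mm, 18 mm high, is clamped fast anywhere in the slot: its axis lies up to 8 mm either side of this point along the reader's y, differently each time; its true place is not reported and must be felt (or seen). Hard: the force rises steeply once it is met.
- reader: Fixed low white instrument, 250 (own x) x 320 (own y) x 45 mm high, black deck on top (45 mm over the bench). Origin: centre of its underside; peg axis at own (-45, +100) mm, middle of the stop's slot at own (+40, +100) mm; the plate when home lies within 6 degrees of the reader's x axis, on the -y side of both.
- reagent: Bystander: amber bottle, 64 mm wide, 130 mm high, on the bench to the right of the reader. Origin: centre of its underside.
- jar: Bystander: clear jar, 56 mm wide, 60 mm high, on the bench to the right of the reader. Origin: centre of its underside.
- beaker: Bystander: glass beaker, 70 mm wide, 85 mm high, on the bench to the left of the reader. Origin: centre of its underside.
Not all that is in view belongs to the job. Of the things that look like the plate, the middle-sized one is meant.

How it is judged (in metres and radians):
On the way, in this order (a step that is already met when the one before it is completed fails the run):
1. the blue-line edge bears on the brass peg near its corner (gap under 2 mm, within 45 mm of the corner) while the plate is still skewed by more than 8.3 degrees (y of peg_axis in the frame of plate below 0.052 m and x of peg_axis in the frame of plate between -0.067 and -0.02 m and angle between the x axis of plate and the x axis of reader, either way round above 0.145 rad), for 0.05 s.
2. pushed close to the yellow-dot corner (within 50 mm), the plate has turned to less than 7.4 degrees of skew with its edge still at the peg (gap under 5 mm) (y of peg_axis in the frame of plate below 0.055 m and angle between the x axis of plate and the x axis of reader, either way round below 0.13 rad and horizontal distance between the grasp point and push_corner below 0.05 m and contact force between the fingers and plate above 0.05 N), for 0.02 s.
At the end, for the whole second after the job is handed in: The plate lies flat and at rest on the deck, its blue-line edge within 1.7 mm of touching both the brass peg and the red stop, the peg within 45 mm of the plate's peg corner (y of peg_axis in the frame of plate between 0.045 and 0.0517 m and y of stop_c0 in the frame of plate between 0.045 and 0.0517 m and x of peg_axis in the frame of plate between -0.067 and -0.02 m and z of peg_axis in the frame of plate between 0.003 and 0.007 m and angle between plate's own z axis and vertical below 0.03 rad and linear speed of plate below 0.01 m/s).
It fails at once if the robot pushes on the plate with more than 25 N (contact force between the fingers and plate above 25 N).
It fails at once if the plate is pressed on the stop or the peg with more than 25 N (contact force between plate and stop_c0 above 25 N or contact force between plate and peg_c0 above 25 N).
It fails at once if the plate is lifted or tipped (z of plate in the frame of reader above 0.051 m or angle between plate's own z axis and vertical above 0.15 rad).
It fails at once if a bystander is moved by more than 20 mm (distance of any of reagent, jar, beaker from where it was at the start of the episode above 0.02 m).
It also fails if it takes over 69 s, if anything falls off the work surface, if the arm or the gripper's body presses on something with over 40 N, if the wrist force passes 120 N, or if a joint passes its speed limit or range.

### The arm

A 6-joint arm with a two-finger parallel gripper is mounted at the origin on the work surface. World frame = base frame: x ahead of the robot, y to its left, z up, the work surface at z = 0. Lengths are in mm, angles in rad, forces in N, time in s.
With the tool pointing down it reaches from about 300 to 775 mm from the base axis. Payload 14.6 kg.
Tool frame: the origin (TCP) lies midway between the tips of the shut fingers; the grasp point (between the pads) lies 19 mm behind it (manip.grip_point_offset is the distance from the TCP to the grasp point, in mm); x points along the fingers, z is the direction in which the jaws open and shut, and the axes are right-handed (so a half turn about x gives the same grasp; the last joint's range is limited). The gripper opens to 94 mm and grips with 3 to 60 N. Pads are 16 mm wide; open, the fingers measure 119 mm over their backs; the gripper's body (75 mm by 177 mm) begins 78 mm behind the grasp point.
Start: joints at [1.187, 0.3, 1.521, -0, 1.321, -0.067], TCP at [171.337, 522.621, 205.446] pointing down, gripper open.
Joint ranges: [-3.03, 3.03], [-0.79, 2.21], [0.23, 2.52], [-1.04, 4.18], [0, 3.07], [-2.55, 2.55]. Speed limits (rad/s): [2.22, 2.22, 2.57, 3.14, 3.14, 3.14].

### API

Orientations are given as [roll, pitch, yaw] about the fixed x, y, z axes, in that order (R = Rz(yaw) Ry(pitch) Rx(roll)).
In Python, from cell import manip, camera, calibration, order gives the robot as it stands.
- The arm moves only by the tool jog_arm, never from a script. Its arguments are lists of equal length, an entry for each row: "turn": the turn, a rotation vector about the tool's x, y, z in degrees, a list of three; "dp": the shift along the tool's x, y, z in cm, a list of three; "gripper": the closure, from 0 (fully open) to 1 (shut). In form: {"turn": [[ax, ay, az], ...], "dp": [[tx, ty, tz], ...], "gripper": [gripper, ...]}. A call has 1 to 8 rows; each row shifts and turns the pose as measured when the row begins, along the tool's axes as they then stand; what a row does not reach is not made up. A row lasts 1/8 s, in which the tool goes at most 62.5 mm and 10.7 degrees, less where a joint would pass 70% of its speed; a pose out of reach is approached as far as the arm can. A call is refused whole if a number of a shift passes 6.25 or a number of a turn 10.7, either way. A call with a gripper value outside its range is refused whole. The fingers move at their own pace and stop on an object; "grip_force" is the grip in N (left out, the last holds). Time passes only in rows, so rows that do not move let the fingers close. It gives the time, the measured TCP pose, the force and the opening at its end, in the units of the state.
- manip.read_state(): the state, without advancing time (a new reading comes with each control period).
- camera(name): name is "scene" or "top" or "wrist"; returns (picture, depth): 420x560x3 uint8, red, green, blue; 420x560 float32, mm along the optical axis (not along the pixel's ray), 0 where there is no reading.
- calibration(name): a dict with "K" (3x3 intrinsics, pixels), "distortion" ([k1, k2, p1, p2, k3] as OpenCV has them; the pictures are not rectified), "world_from_camera" (4x4, takes a point from camera to world coordinates). Camera axes: x right, y down, z forward; pixel columns grow to the right and rows downward; lengths in mm; the calibration is good to about 2 mm. A picture is of the moment at which its call begins: read the wrist's pose just before it. calibration takes no time and is no camera call; for the wrist camera it gives the pose at the moment of the call.
- order.sign_off(): hands the job in, once; it reports no verdict.
The state is a dict: "clock": time; "joints": joint angles; "qd": joint speeds; "effort": joint torques, N m; "eef_pos": TCP position; "eef_rot": TCP orientation; "wrist_force": force on the tool from outside, world axes, zero at the start; "moment": the same for the moment, N m; "finger_gap": finger opening in mm.
Only numpy, scipy, OpenCV 4.12 (cv2) and the standard library are available. Lean on these libraries where they do the work, as an engineer would, in place of code of your own. Each camera call takes 0.05 s, during which the arm holds its last target.

## Working session

There is one attempt and no reset: what is moved stays moved. The work goes in short steps, Python scripts to look and compute and a tool call to move; the robot and the scene stay as the last step left them, time stands still between calls to the robot, and variables do not carry over. Pictures are saved under pics/ and viewed, and the job is handed in when it is done.

Besides the shell and the picture viewer there is one more tool, called in YAML: its name, and indented under it one key for each argument. jog_arm: Moves the arm, as the interface text tells. Its arguments: {"type":"object","properties":{"turn":{"type":"array","items":{"type":"array","items":{"type":"number"}}},"dp":{"type":"array","items":{"type":"array","items":{"type":"number"}}},"gripper":{"type":"array","items":{"type":"number"}},"grip_force":{"type":"number"}},"required":["turn","dp","gripper"]}

```bash
mkdir -p pics; ls; python3 - <<'E'
from cell import manip,camera,calibration
import cv2,numpy as np
print(manip.read_state())
for n in ["scene","top"]:
    p,d=camera(n); cv2.imwrite(f"pics/{n}0.png",p[:,:,::-1]); np.savez(f"{n}0.npz",p=p,d=d)
    c=calibration(n); print(n,c)
E
```

```text
pics
{'clock': 0.0, 'joints': array([ 1.18739814e+00,  3.00452094e-01,  1.52158733e+00, -7.65116476e-06,
        1.32068075e+00, -6.66114874e-02]), 'qd': array([ 2.07016476e-03,  5.52673637e-04, -4.47986755e-04, -1.16297439e-03,
        1.78701638e-03,  2.53708468e-05]), 'effort': array([ 1.60855368e-03, -5.31804156e+01, -3.52741027e+01,  7.08844280e-02,
        2.42916163e-02, -1.35237083e-04]), 'eef_pos': array([171.24618719, 522.38715813, 204.89410853]), 'eef_rot': array([ 3.08155387,  1.56966878, -1.94761991]), 'wrist_force': array([-0.35699169, -0.6699612 , -0.89766468]), 'moment': array([-0.01651542, -0.04010608, -0.03577586]), 'finger_gap': 93.78428420104933}
scene {'K': array([[489.32595751,   0.        , 284.4208254 ],
       [  0.        , 489.32595751, 206.38556323],
       [  0.        ,   0.        ,   1.        ]]), 'distortion': array([-0.02310038,  0.        ,  0.        ,  0.        ,  0.        ]), 'world_from_camera': array([[ 8.04894663e-01,  5.01977857e-01, -3.16485091e-01,
         8.16307976e+02],
       [ 5.93406798e-01, -6.77621051e-01,  4.34393927e-01,
        -4.46542391e+02],
       [ 3.59917220e-03, -5.37445758e-01, -8.43290640e-01,
         9.60887794e+02],
       [ 0.00000000e+00,  0.00000000e+00,  0.00000000e+00,
         1.00000000e+00]])}
top {'K': array([[528.64426141,   0.        , 284.03400301],
       [  0.        , 528.64426141, 218.95271279],
       [  0.        ,   0.        ,   1.        ]]), 'distortion': array([-0.14666627,  0.        ,  0.        ,  0.        ,  0.        ]), 'world_from_camera': array([[ 3.89498197e-04, -9.89190330e-01,  1.46636758e-01,
         3.33056649e+02],
       [-9.99952064e-01,  1.04936681e-03,  9.73496036e-03,
         1.39083869e+01],
       [-9.78360440e-03, -1.46633520e-01, -9.89142503e-01,
         1.26730245e+03],
       [ 0.00000000e+00,  0.00000000e+00,  0.00000000e+00,
         1.00000000e+00]])}
```

View pics/scene0.png

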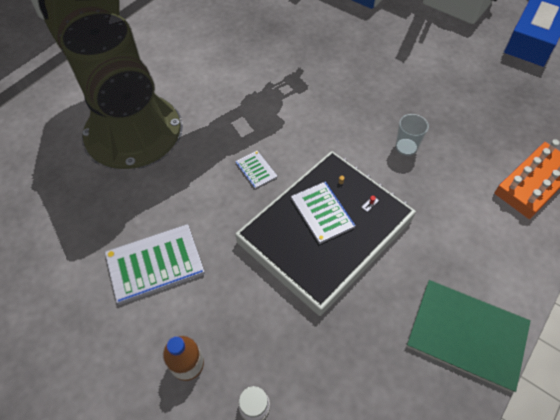

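View pics/top0.png

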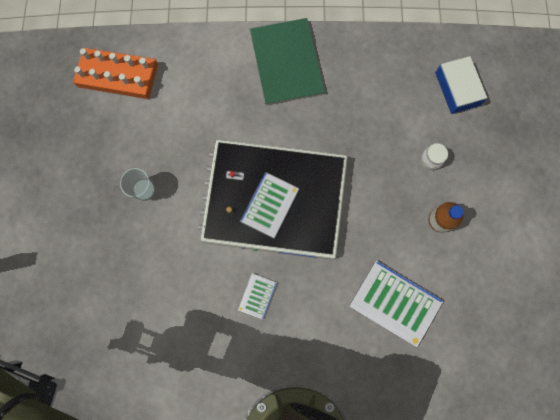

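Candidates in the top picture: the plate on the deck (270,205), the small one (258,296) and the large one (397,303). I choose the middle-sized one on the deck and check it in a crop.

```bash
python3 - <<'E'
import cv2,numpy as np
p=cv2.imread("pics/top0.png"); c=p[130:270,190:360]; cv2.imwrite("pics/crop_top.png",cv2.resize(c,None,fx=4.5,fy=4.2,interpolation=cv2.INTER_CUBIC))
p=cv2.imread("pics/scene0.png"); c=p[145:315,230:420]; cv2.imwrite("pics/crop_scene.png",cv2.resize(c,None,fx=4,fy=3.5,interpolation=cv2.INTER_CUBIC))
E
```

```text
(no output)
```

View pics/crop_top.png

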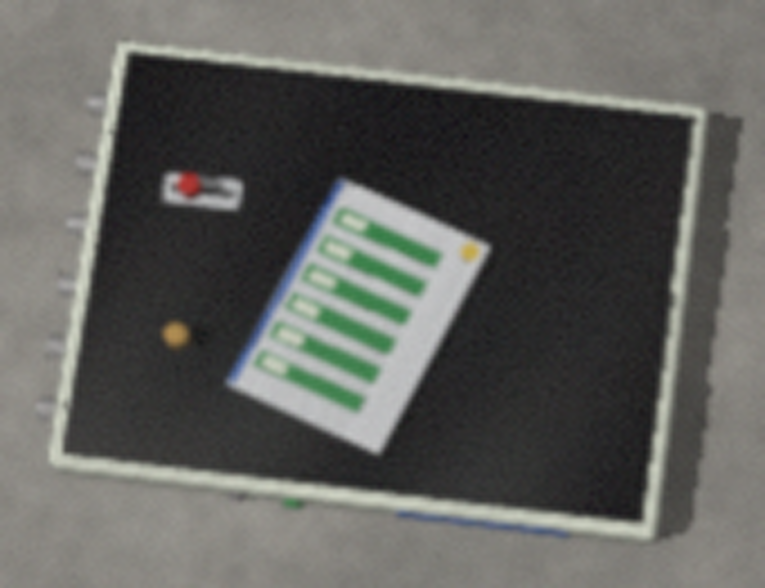

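View pics/crop_scene.png

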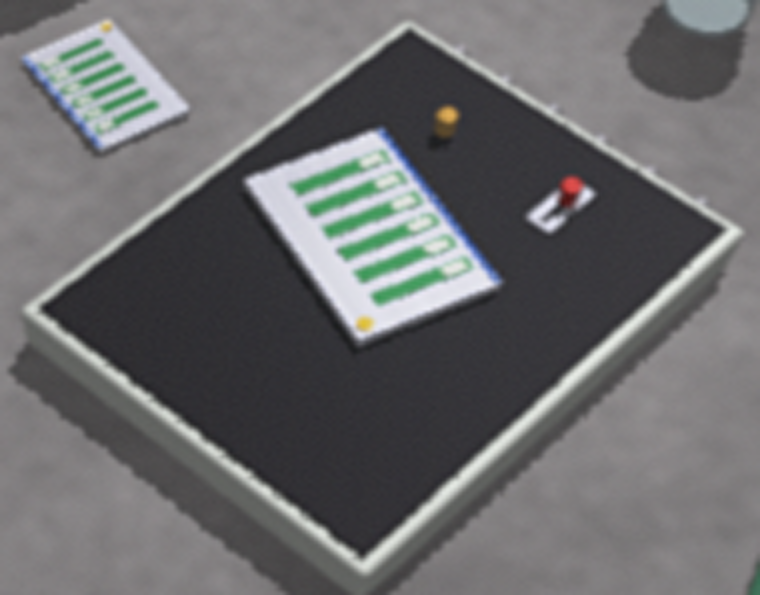

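```bash
cat > h.py <<'E'
import cv2,numpy as np
from cell import manip,camera,calibration
def ray(name,uv,z,c=None):
    c=c or calibration(name); uv=np.array(uv,float).reshape(-1,1,2)
    n=cv2.undistortPoints(uv,c["K"],c["distortion"])[:,0]
    T=c["world_from_camera"]; d=np.c_[n,np.ones(len(n))]@T[:3,:3].T; o=T[:3,3]
    return (o+d*((z-o[2])/d[:,2])[:,None])[:,:2]
def fit(own,w):
    own=np.array(own,float);w=np.array(w);a=own-own.mean(0);b=w-w.mean(0)
    th=np.arctan2((a[:,0]*b[:,1]-a[:,1]*b[:,0]).sum(),(a*b).sum())
    R=np.array([[np.cos(th),-np.sin(th)],[np.sin(th),np.cos(th)]]);t=w.mean(0)-R@own.mean(0)
    return th,R,t,w-(own@R.T+t)
PL=[(65,44),(65,-44),(-65,-44),(-65,44)]
RD=[(125,160),(125,-160),(-125,-160),(-125,160)]
E
python3 - <<'E'
from h import *
np.set_printoptions(precision=2,suppress=True)
def cv(l,x0,y0,fx,fy): return [((a+.5)/fx-.5+x0,(b+.5)/fy-.5+y0) for a,b in l]
T=lambda l:cv(l,190,130,4.5,4.2); S=lambda l:cv(l,230,145,4,3.5)
D={"top":(T,[(122,42),(706,108),(656,541),(50,463)],[(340,178),(492,244),(381,456),(227,383)],[(176,334)],[(189,183)]),
"scene":(S,[(742,232),(365,562),(24,310),(408,22)],[(502,283),(360,341),(245,180),(381,129)],[(447,114)],[(572,184)])}
for n,(f,r,p,g,s) in D.items():
    th,R,t,e=fit(RD,ray(n,f(r),45)); print(n,"reader",np.degrees(th),t,np.abs(e).max())
    tp,Rp,q,e=fit(PL,ray(n,f(p),55)); print("plate",np.degrees(tp),q,np.abs(e).max(),"skew",np.degrees(tp-th))
    G=ray(n,f(g),63)[0];St=ray(n,f(s),63)[0]
    print("peg",G,R.T@(G-t),"nom",R@[-45,100]+t,"stop",St,R.T@(St-t))
    print("peg in plate",Rp.T@(G-q),"stop in plate",Rp.T@(St-q))
st=manip.read_state(); from scipy.spatial.transform import Rotation as Ro
print(Ro.from_euler("xyz",st["eef_rot"]).as_matrix(), st["clock"])
E
```

```text
top reader -7.482879499384128 [565.51  48.15] 3.6321904202397093
plate -26.161974043676985 [546.9   59.38] 1.2287806377636343 skew -18.679094544292855
peg [534.69 153.86] [-44.32 100.8 ] nom [533.92 153.15] stop [620.04 148.55] [ 40.99 106.65]
peg in plate [-52.62  79.41] stop in plate [ 26.33 112.28]
scene reader -7.5001069295764395 [569.54  49.35] 7.847186006877976
plate -26.293443294028336 [549.38  60.76] 0.4445501663196012 skew -18.793336364451896
peg [536.47 155.77] [-46.67 101.19] nom [537.98 154.37] stop [621.43 151.09] [ 38.16 107.64]
peg in plate [-53.65  79.46] stop in plate [ 24.58 112.9 ]
[[-0.   -0.95  0.31]
 [-0.    0.31  0.95]
 [-1.    0.   -0.  ]] 0.1
```

The crops confirm it: blue edge faces the brass peg, yellow dot at the far corner. Both cameras agree: skew about -18.7°, peg at own (-53, 79), stop about +7 mm in its slot. I'll use the open fingers as a two-point pusher on the -y face. First I travel above it.

jog_arm:
  turn:
    - [0,0,0]
    - [0,0,0]
    - [0,0,0]
    - [0,0,0]
    - [0,0,0]
    - [0,0,0]
    - [0,0,0]
    - [0,0,0]
  dp:
    - [0,-4.1,-3.25]
    - [0,-4.1,-3.25]
    - [0,-4.1,-3.25]
    - [0,-4.1,-3.25]
    - [0,-4.1,-3.25]
    - [0,-4.1,-3.25]
    - [0,-4.1,-3.25]
    - [0,-4.1,-3.25]
  gripper: [0,0,0,0,0,0,0,0]

```text
clock: 1.1
eef_pos: [406.3, 163.8, 203.5]
eef_rot: [2.921, 1.567, -2.103]
wrist_force: [0.0, 0.6, -0.3]
finger_gap: 94.1
```

jog_arm:
  turn:
    - [10,0,0]
    - [10,0,0]
    - [10,0,0]
    - [10,0,0]
    - [10,0,0]
    - [10,0,0]
    - [10,0,0]
    - [10,0,0]
  dp:
    - [0,0,0]
    - [0,0,0]
    - [0,0,0]
    - [0,0,0]
    - [0,0,0]
    - [0,0,0]
    - [0,0,0]
    - [0,0,0]
  gripper: [0,0,0,0,0,0,0,0]

```text
clock: 2.1
eef_pos: [406.9, 159.9, 201.5]
eef_rot: [-2.3, 1.563, -2.486]
wrist_force: [0.6, 0.6, 0.1]
finger_gap: 94.0
```

```bash
cat >> h.py <<'E'
from scipy.spatial.transform import Rotation as Ro
def where(q=None,ang=None):
    s=manip.read_state();M=Ro.from_euler("xyz",s["eef_rot"]).as_matrix();p=s["eef_pos"]
    a=np.degrees(np.arctan2(M[1,2],M[0,2]))
    print("t %.2f"%s["clock"],"p",p.round(1),"zang %.2f"%a,"xdir",M[:,0].round(3),"F",s["wrist_force"].round(2),"gap %.1f"%s["finger_gap"])
    print("F tool",(M.T@s["wrist_force"]).round(2))
    if q is not None: print("need tool cm",(M.T@(np.array(q)-p)/10).round(2),"turn x",round(a-ang,2))
    return s,M
E
python3 -c "
from h import *
where([518,0,150],-26.2)"
```

```text
t 2.10 p [406.9 159.9 201.5] zang -10.64 xdir [-0.006 -0.005 -1.   ] F [0.59 0.6  0.13] gap 94.0
F tool [-0.14  0.7   0.46]
need tool cm [  5.16 -13.63  13.9 ] turn x 15.56
```

jog_arm:
  turn:
    - [0,0,0]
    - [0,0,0]
    - [0,0,0]
    - [0,0,0]
    - [0,0,0]
    - [7.5,0,0]
    - [7.5,0,0]
    - [0,0,0]
  dp:
    - [1,-3.2,3.2]
    - [1,-3.2,3.2]
    - [1,-3.2,3.2]
    - [1,-3.2,3.2]
    - [1,-1.2,1.2]
    - [0,0,0]
    - [0,0,0]
    - [0,0,0]
  gripper: [0,0,0,0,0,0,0,0]

```text
clock: 3.1
eef_pos: [519.5, -7.7, 147.7]
eef_rot: [-2.34, 1.56, -2.796]
wrist_force: [0.1, -0.5, 1.3]
finger_gap: 94.2
```

```bash
python3 - <<'E'
from h import *
where([518,0,75],-26.2)
s=manip.read_state()
for n in ["top","wrist"]:
    p,d=camera(n); cv2.imwrite(f"pics/{n}1.png",p[:,:,::-1])
E
```

```text
t 3.10 p [519.5  -7.7 147.7] zang -26.13 xdir [-0.01  -0.004 -1.   ] F [ 0.06 -0.51  1.29] gap 94.2
F tool [-1.29 -0.44  0.27]
need tool cm [ 7.27  0.69 -0.42] turn x 0.07
```

View pics/wrist1.png

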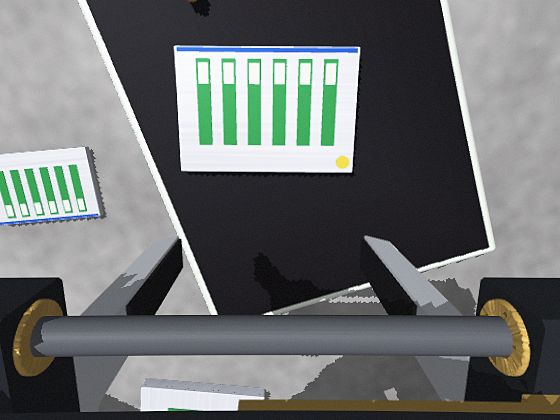

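```bash
python3 - <<'E'
from h import *
np.set_printoptions(precision=2,suppress=True)
w=[(359.5,46),(353.5,174),(181,171),(174.5,45)]
th,R,q,e=fit(PL,ray("wrist",w,55)); print(np.degrees(th),q,e)
E
```

```text
-26.394648251965187 [548.09  59.18] [[-0.8   0.89]
 [ 0.31 -1.15]
 [-0.02  0.26]
 [ 0.5  -0.  ]]
```

jog_arm:
  turn:
    - [0,0,0]
    - [0,0,0]
    - [0,0,0]
    - [0,0,0]
  dp:
    - [3,0.3,0]
    - [3,0.2,0]
    - [1.2,0,0]
    - [0,0,0]
  gripper: [0,0,0,0]

```text
clock: 3.7
eef_pos: [521.5, -2.5, 75.2]
eef_rot: [-2.225, 1.562, -2.669]
wrist_force: [-0.2, 0.1, 0.0]
finger_gap: 93.8
```

```bash
python3 -c "
from h import *
where([518,0,49.5],-26.2)"
```

```text
t 3.70 p [521.5  -2.5  75.2] zang -25.41 xdir [-0.007 -0.004 -1.   ] F [-0.16  0.09  0.01] gap 93.8
F tool [-0.    0.01 -0.19]
need tool cm [ 2.58  0.09 -0.41] turn x 0.79
```

jog_arm:
  turn:
    - [0.8,0,0]
    - [0,0,0]
    - [0,0,0]
    - [0,0,0]
    - [0,0,0]
    - [0,0,0]
  dp:
    - [0,0,0.2]
    - [0,0,0]
    - [1.2,0,0]
    - [0.8,0,0]
    - [0.3,0,0]
    - [0,0,0]
  gripper: [0.36,0.36,0.36,0.36,0.36,0.36]

```text
clock: 4.45
eef_pos: [524.3, -3.7, 52.8]
eef_rot: [-1.93, 1.565, -2.388]
wrist_force: [0.2, 0.6, 0.3]
finger_gap: 60.4
```

```bash
python3 -c "
from h import *
where([518,0,49.5],-26.2)"
```

```text
t 4.45 p [524.3  -3.7  52.8] zang -26.22 xdir [-0.004 -0.004 -1.   ] F [0.16 0.59 0.26] gap 60.4
F tool [-0.26  0.6  -0.11]
need tool cm [ 0.34  0.05 -0.73] turn x -0.02
```

jog_arm:
  turn:
    - [0,0,0]
    - [0,0,0]
    - [0,0,0]
    - [0,0,0]
    - [0,0,0]
    - [0,0,0]
    - [0,0,0]
    - [0,0,0]
  dp:
    - [0.3,0,0]
    - [0,0.5,0]
    - [0,0.5,0]
    - [0,0.3,0]
    - [0,0.3,0]
    - [0,0.3,0]
    - [0,0.3,0]
    - [0,0.3,0]
  gripper: [0.36,0.36,0.36,0.36,0.36,0.36,0.36,0.36]

```text
clock: 5.45
eef_pos: [536.3, 20.0, 50.0]
eef_rot: [-1.807, 1.565, -2.265]
wrist_force: [-0.7, -1.2, 0.6]
finger_gap: 60.0
```

```bash
python3 - <<'E'
from h import *
where([518,0,49.5],-26.2)
p,d=camera("wrist"); cv2.imwrite(f"pics/wrist2.png",p[:,:,::-1])
E
```

```text
t 5.45 p [536.3  20.   50. ] zang -26.21 xdir [-0.004 -0.005 -1.   ] F [-0.72 -1.18  0.56] gap 60.0
F tool [-0.55 -1.37 -0.13]
need tool cm [ 0.07 -2.6  -0.76] turn x -0.01
```

View pics/wrist2.png

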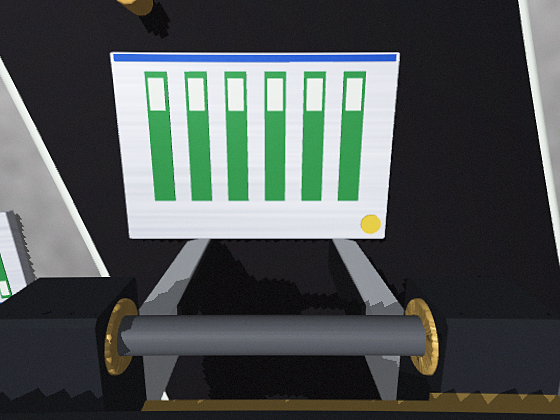

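```bash
cat >> h.py <<'E'
def plate(w,peg=None,z=55,cal=None):
    th,R,q,e=fit(PL,ray("wrist",w,z,cal)); s=manip.read_state()
    print("plate ang %.2f"%np.degrees(th),"q",q.round(1),"res %.1f"%abs(e).max(),"tcp own",(R.T@(s["eef_pos"][:2]-q)).round(1))
    for P in ([535.6,154.6],[620.7,149.8]): print(" post own",(R.T@(np.array(P)-q)).round(1))
    return th,R,q
E
python3 -c "
from h import *
plate([(400,53),(385.5,238.5),(130.5,236.5),(110.5,52)])"
```

```text
plate ang -26.28 q [553.9  71.5] res 1.0 tcp own [  7.  -53.7]
 post own [-53.2  66.4]
 post own [25.2 99.8]
```

jog_arm:
  turn:
    - [0,0,0]
    - [0,0,0]
    - [0,0,0]
    - [0,0,0]
    - [0,0,0]
  dp:
    - [0,0.3,0]
    - [0,0.3,0]
    - [0,0.3,0]
    - [0,0.2,0]
    - [0,0.1,0]
  gripper: [0.36,0.36,0.36,0.36,0.36]

```text
clock: 6.12
eef_pos: [542.1, 31.7, 50.0]
eef_rot: [-1.795, 1.565, -2.252]
wrist_force: [-0.2, -2.4, 0.6]
finger_gap: 59.7
```

```bash
python3 - <<'E'
from h import *
where([536.3,20,49.5],-26.2)
p,d=camera("wrist"); cv2.imwrite(f"pics/wrist3.png",p[:,:,::-1])
p,d=camera("top"); c=p[130:270,190:360,::-1]; cv2.imwrite("pics/ct3.png",cv2.resize(c,None,fx=4.5,fy=4.2,interpolation=cv2.INTER_CUBIC))
E
```

```text
t 6.12 p [542.1  31.7  50. ] zang -26.20 xdir [-0.004 -0.005 -1.   ] F [-0.21 -2.41  0.59] gap 59.7
F tool [-0.58 -2.26  0.88]
need tool cm [ 0.06 -1.3   0.  ] turn x -0.0
```

View pics/wrist3.png

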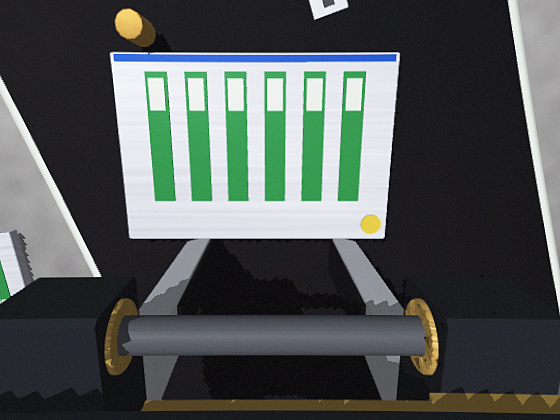

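View pics/ct3.png

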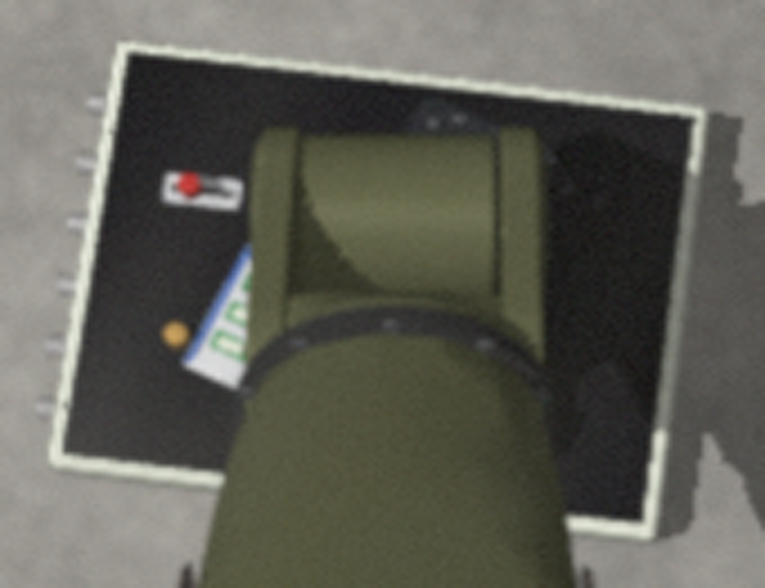

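jog_arm:
  turn:
    - [0,0,0]
    - [0,0,0]
  dp:
    - [0,0.12,0]
    - [0,0.1,0]
  gripper: [0.36,0.36]

```text
clock: 6.48
eef_pos: [543.0, 33.7, 50.0]
eef_rot: [-1.801, 1.565, -2.258]
wrist_force: [-1.3, -2.2, 0.3]
finger_gap: 60.4
```

```bash
python3 - <<'E'
from h import *
where([536.3,20,49.5],-26.2)
p,d=camera("wrist"); cv2.imwrite(f"pics/wrist4.png",p[:,:,::-1])
cv2.imwrite("pics/cw4.png",cv2.resize(p[0:140,80:240,::-1],None,fx=5,fy=4.2,interpolation=cv2.INTER_CUBIC))
E
```

```text
t 6.47 p [543.   33.7  50. ] zang -26.21 xdir [-0.004 -0.005 -1.   ] F [-1.33 -2.25  0.27] gap 60.4
F tool [-0.26 -2.6  -0.2 ]
need tool cm [ 0.06 -1.53  0.  ] turn x -0.01
```

View pics/cw4.png

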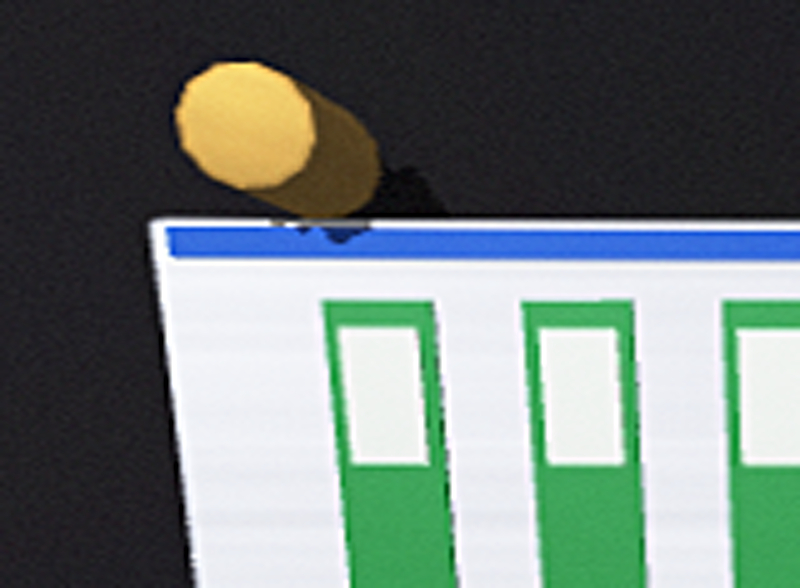

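```bash
python3 - <<'E'
from h import *
th,R,q=plate([(400,53),(385.5,238.5),(130.5,236.5),(110.5,52)])
G=ray("wrist",[(128.6,29.4)],63)[0]; print(G,R.T@(G-q))
E
```

```text
plate ang -26.29 q [560.6  85. ] res 1.0 tcp own [  6.9 -53.7]
 post own [-53.3  51.3]
 post own [25.2 84.7]
[535.77822031 154.23952857] [-52.94827108  51.05907098]
```

Gap about 1 mm, in agreement between the cameras. I ease on in sub-millimetre rows.

jog_arm:
  turn:
    - [0,0,0]
    - [0,0,0]
    - [0,0,0]
  dp:
    - [0,0.06,0]
    - [0,0.06,0]
    - [0,0.06,0]
  gripper: [0.36,0.36,0.36]

```text
clock: 6.9
eef_pos: [543.8, 35.1, 50.0]
eef_rot: [-1.769, 1.564, -2.226]
wrist_force: [-2.4, -5.8, 2.1]
finger_gap: 60.3
```

```bash
python3 - <<'E'
from h import *
where([536.3,20,49.5],-26.2)
p,d=camera("wrist"); cv2.imwrite(f"pics/wrist5.png",p[:,:,::-1])
cv2.imwrite("pics/cw5.png",cv2.resize(p[0:260,80:420,::-1],None,fx=2.3,fy=2.3,interpolation=cv2.INTER_CUBIC))
E
```

```text
t 6.90 p [543.8  35.1  50. ] zang -26.21 xdir [-0.004 -0.005 -1.   ] F [-2.37 -5.82  2.08] gap 60.3
F tool [-2.04 -6.28  0.44]
need tool cm [ 0.06 -1.69 -0.01] turn x -0.01
```

View pics/cw5.png

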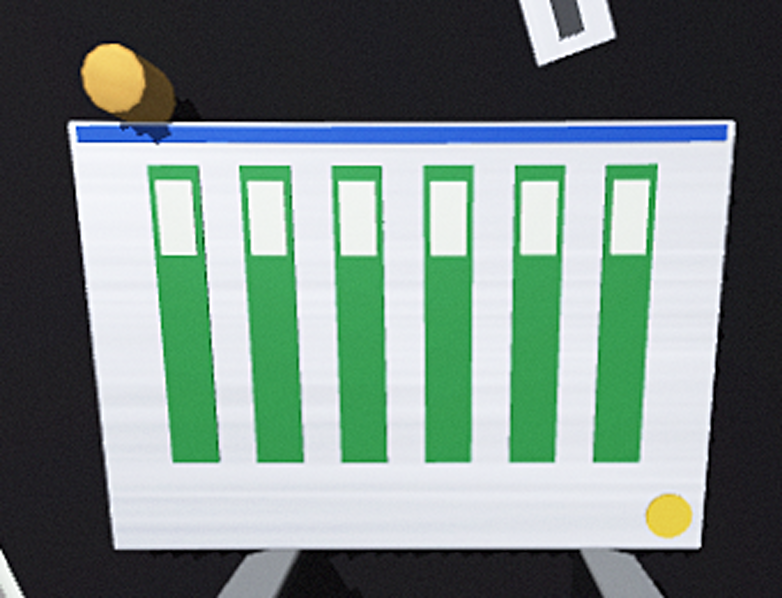

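Force stepped from 2.6 to 6.3 N: on the peg. I back off, shut the fingers and shift to the yellow-dot end.

jog_arm:
  turn:
    - [0,0,0]
    - [0,0,0]
    - [0,0,0]
    - [0,0,0]
    - [0,0,0]
    - [0,0,0]
    - [0,0,0]
    - [0,0,0]
  dp:
    - [0,-0.6,0]
    - [0,-0.6,0]
    - [0,0,1.3]
    - [0,0,1.3]
    - [0,0,1.2]
    - [0,0,0]
    - [0,0,0]
    - [0,0,0]
  gripper: [0.36,0.36,0.8,1,1,1,1,1]

```text
clock: 7.95
eef_pos: [575.2, 5.9, 49.7]
eef_rot: [-1.799, 1.565, -2.256]
wrist_force: [0.5, -0.1, -0.1]
finger_gap: 3.8
```

```bash
python3 - <<'E'
from h import *
where([536.3,20,49.5],-26.2)
p,d=camera("wrist"); cv2.imwrite(f"pics/wrist6.png",p[:,:,::-1])
E
```

```text
t 7.95 p [575.2   5.9  49.7] zang -26.24 xdir [-0.003 -0.004 -1.   ] F [ 0.51 -0.11 -0.07] gap 3.8
F tool [0.07 0.12 0.51]
need tool cm [ 0.03 -0.46 -4.11] turn x -0.04
```

View pics/wrist6.png

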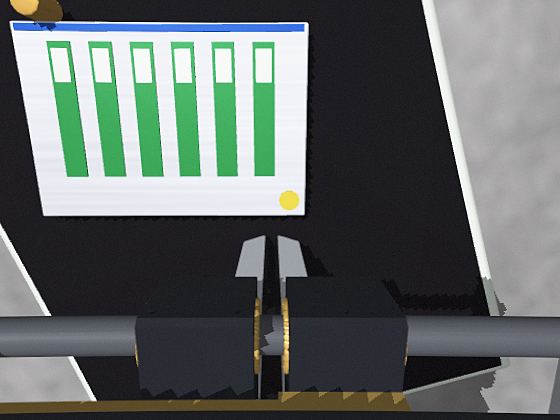

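jog_arm:
  turn:
    - [0,0,0]
    - [0,0,0]
    - [0,0,0]
    - [0,0,0]
    - [-1.7,0,0]
    - [-1.7,0,0]
    - [-1.7,0,0]
  dp:
    - [0,0.5,0]
    - [0,0.4,0]
    - [0,0.2,0]
    - [0,0.3,0]
    - [0,0.3,0]
    - [0,0.3,0]
    - [0,0.3,0]
  gripper: [1,1,1,1,1,1,1]

```text
clock: 8.88
eef_pos: [585.8, 27.9, 49.9]
eef_rot: [-1.733, 1.565, -2.095]
wrist_force: [0.0, -1.3, -0.1]
finger_gap: 0.4
```

```bash
python3 - <<'E'
from h import *
where([575.2,5.9,49.5],-26.2)
p,d=camera("wrist"); cv2.imwrite(f"pics/wrist7.png",p[:,:,::-1])
E
```

```text
t 8.88 p [585.8  27.9  49.9] zang -20.77 xdir [-0.003 -0.005 -1.   ] F [ 0.04 -1.27 -0.07] gap 0.4
F tool [ 0.08 -1.17  0.49]
need tool cm [ 0.05 -2.43 -0.21] turn x 5.43
```

View pics/wrist7.png

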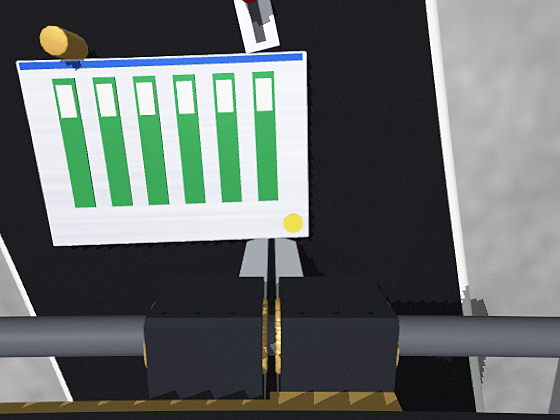

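```bash
python3 - <<'E'
from h import *
th,R,q=plate([(307,52),(308,236.5),(53,246),(16.5,62)])
G=ray("wrist",[(57,41)],63)[0]; print(G,R.T@(G-q))
E
```

```text
plate ang -18.56 q [559.8  93.3] res 0.8 tcp own [ 45.3 -53.4]
 post own [-42.5  50.4]
 post own [39.7 72.9]
[536.97861459 153.58388108] [-40.85410667  49.85395659]
```

jog_arm:
  turn:
    - [-2.5,0,0]
    - [-2,0,0]
    - [-1.7,0,0]
    - [-1.7,0,0]
  dp:
    - [0,0.27,0.35]
    - [0,0.27,0.35]
    - [0,0.27,0.35]
    - [0,0.27,0.35]
  gripper: [1,1,1,1]

```text
clock: 9.43
eef_pos: [602.6, 35.1, 49.5]
eef_rot: [-2.127, 1.565, -2.343]
wrist_force: [-0.9, -0.5, 0.4]
finger_gap: 0.3
```

```bash
python3 - <<'E'
from h import *
where([585.8,27.9,49.5],-20.77)
p,d=camera("wrist"); cv2.imwrite(f"pics/wrist8.png",p[:,:,::-1])
E
```

```text
t 9.43 p [602.6  35.1  49.5] zang -12.38 xdir [-0.004 -0.004 -1.   ] F [-0.86 -0.48  0.39] gap 0.3
F tool [-0.39 -0.66 -0.74]
need tool cm [ 0.01 -1.07 -1.48] turn x 8.39
```

View pics/wrist8.png

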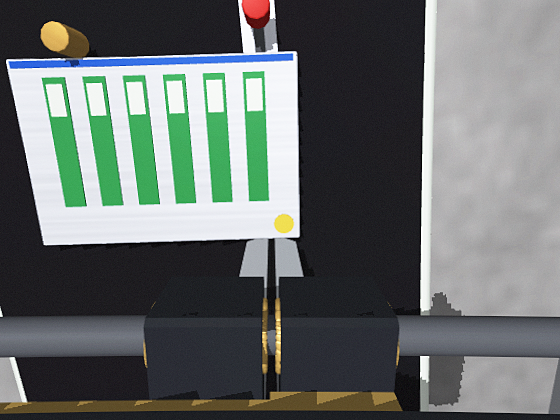

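```bash
python3 - <<'E'
from h import *
th,R,q=plate([(298,52),(300,236.5),(44,244.5),(7.5,60.5)])
G=ray("wrist",[(57,37),(256.5,12)],63); print(G,(G-q)@R)
E
```

```text
plate ang -10.43 q [563.9  97.1] res 0.9 tcp own [ 49.6 -53.7]
 post own [-38.3  51.4]
 post own [46.3 62.1]
[[537.02241231 153.61820505]
 [620.80621266 145.68508654]] [[-36.7008287   50.67686753]
 [ 47.13423933  58.04849825]]
```

jog_arm:
  turn:
    - [-1.5,0,0]
    - [-1.5,0,0]
    - [0,0,0]
  dp:
    - [0,0.25,0.35]
    - [0,0.2,0.3]
    - [0,0.1,0.1]
  gripper: [1,1,1]

```text
clock: 9.85
eef_pos: [612.0, 39.5, 49.4]
eef_rot: [-2.159, 1.565, -2.317]
wrist_force: [-1.1, -0.6, 0.3]
finger_gap: 0.6
```

```bash
python3 - <<'E'
from h import *
where([602.6,35.1,49.5],-12.38)
p,d=camera("wrist"); cv2.imwrite(f"pics/wrist9.png",p[:,:,::-1])
E
```

```text
t 9.85 p [612.   39.5  49.4] zang -9.08 xdir [-0.004 -0.004 -1.   ] F [-1.14 -0.58  0.34] gap 0.6
F tool [-0.33 -0.76 -1.04]
need tool cm [-0.   -0.58 -0.86] turn x 3.3
```

View pics/wrist9.png

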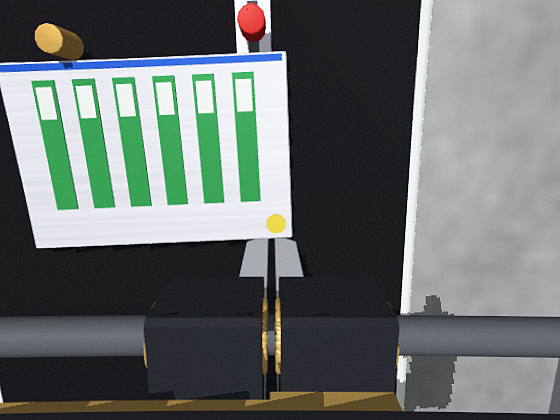

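```bash
cat >> h.py <<'E'
def plate2(own,w,posts):
    th,R,q,e=fit(own,ray("wrist",w,55)); G=ray("wrist",posts,63)
    print("ang %.2f"%np.degrees(th),q.round(1),"res %.1f"%abs(e).max(),"wrist posts",((G-q)@R).round(1).tolist())
    P=np.array([[535.6,154.6],[620.7,149.8]]); print("earlier posts",((P-q)@R).round(1).tolist())
    print("tcp own",(R.T@(manip.read_state()["eef_pos"][:2]-q)).round(1))
E
python3 - <<'E'
from h import *
plate2(PL[:3],[(286,52),(292,236),(37,248)],[(52,39),(252,20)])
E
```

```text
ang -6.45 [564.8  99.3] res 0.8 wrist posts [[-33.4, 50.8], [50.7, 54.8]]
earlier posts [[-35.2, 51.6], [49.9, 56.4]]
tcp own [ 53.6 -54.1]
```

jog_arm:
  turn:
    - [-1,0,0]
    - [-1,0,0]
    - [0,0,0]
  dp:
    - [0,0.2,0.1]
    - [0,0.12,0]
    - [0,0.07,0]
  gripper: [1,1,1]

```text
clock: 10.28
eef_pos: [613.8, 43.3, 49.5]
eef_rot: [-2.088, 1.565, -2.21]
wrist_force: [0.3, -1.1, 0.4]
finger_gap: 0.5
```

```bash
python3 - <<'E'
from h import *
where([612,39.5,49.5],-9.08)
p,d=camera("wrist"); cv2.imwrite(f"pics/wrist10.png",p[:,:,::-1])
E
```

```text
t 10.28 p [613.8  43.3  49.5] zang -6.99 xdir [-0.003 -0.004 -1.   ] F [ 0.28 -1.06  0.39] gap 0.5
F tool [-0.39 -1.02  0.41]
need tool cm [ 0.01 -0.4  -0.13] turn x 2.09
```

View pics/wrist10.png

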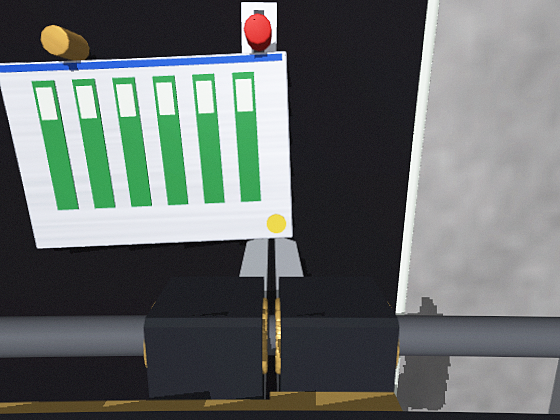

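```bash
python3 - <<'E'
from h import *
plate2(PL[:3],[(286,52),(292,236),(37,248)],[(57,40),(258,29)])
E
```

```text
ang -4.35 [564.4 101.4] res 0.8 wrist posts [[-31.4, 50.4], [53.0, 51.4]]
earlier posts [[-32.8, 50.9], [52.4, 52.5]]
tcp own [ 53.6 -54.1]
```

jog_arm:
  turn:
    - [0,0,0]
    - [0,0,0]
  dp:
    - [0,0.06,0]
    - [0,0.06,0]
  gripper: [1,1]

```text
clock: 10.58
eef_pos: [613.9, 44.6, 49.5]
eef_rot: [-2.085, 1.565, -2.207]
wrist_force: [0.6, -1.2, 0.0]
finger_gap: 0.5
```

jog_arm:
  turn:
    - [0,0,0]
    - [0,0,0]
  dp:
    - [0,0.06,0.03]
    - [0,0.06,0.03]
  gripper: [1,1]

```text
clock: 10.82
eef_pos: [614.4, 45.4, 49.5]
eef_rot: [-2.132, 1.564, -2.254]
wrist_force: [-3.0, -5.8, 1.7]
finger_gap: 0.5
```

```bash
python3 - <<'E'
from h import *
where([612,39.5,49.5],-9.08)
p,d=camera("wrist"); cv2.imwrite(f"pics/wrist11.png",p[:,:,::-1])
E
```

```text
t 10.82 p [614.4  45.4  49.5] zang -7.02 xdir [-0.004 -0.005 -1.   ] F [-3.   -5.77  1.68] gap 0.5
F tool [-1.63 -6.11 -2.28]
need tool cm [ 0.   -0.62 -0.17] turn x 2.06
```

View pics/wrist11.png

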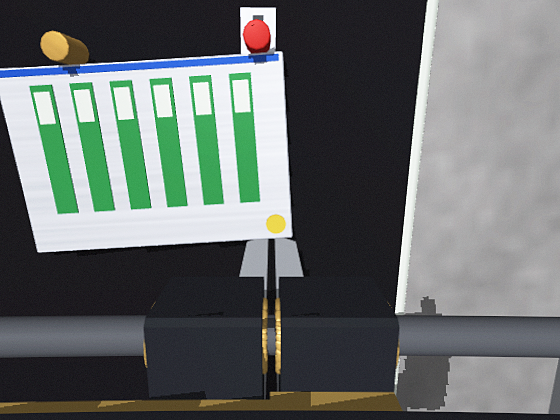

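Stop met (6.1 N). I back off, align, and go to the middle for the seating push.

jog_arm:
  turn:
    - [0,0,0]
    - [0,0,0]
    - [-3,0,0]
    - [0,0,0]
    - [0,0,0]
    - [0,0,0]
    - [0,0,0]
  dp:
    - [0,-0.7,0]
    - [0,-0.7,0]
    - [0,0,0]
    - [0,0,-1.5]
    - [0,0,-1.5]
    - [0,0,-1.3]
    - [0,0,0]
  gripper: [1,1,1,1,1,1,1]

```text
clock: 11.75
eef_pos: [568.8, 32.4, 49.9]
eef_rot: [-2.217, 1.566, -2.287]
wrist_force: [0.6, -0.2, 0.7]
finger_gap: 0.4
```

```bash
python3 - <<'E'
from h import *
where([612,39.5,49.5],-9.08)
p,d=camera("wrist"); cv2.imwrite(f"pics/wrist12.png",p[:,:,::-1])
E
```

```text
t 11.75 p [568.8  32.4  49.9] zang -4.01 xdir [-0.003 -0.003 -1.   ] F [ 0.61 -0.18  0.74] gap 0.4
F tool [-0.74 -0.14  0.61]
need tool cm [0.02 1.01 4.26] turn x 5.07
```

View pics/wrist12.png

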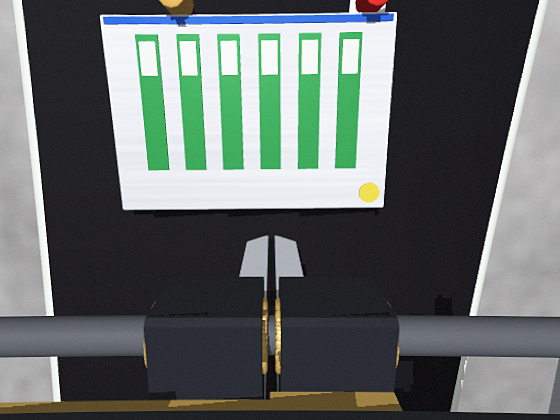

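```bash
python3 - <<'E'
from h import *
plate2(PL,[(396,14),(384,206.5),(122.5,210),(98.5,17)],[(176,3),(371,0)])
E
```

```text
ang -3.18 [564.4 101.7] res 1.0 wrist posts [[-28.9, 46.6], [51.4, 46.5]]
earlier posts [[-31.7, 51.2], [53.5, 51.2]]
tcp own [  8.7 -68.9]
```

jog_arm:
  turn:
    - [-0.5,0,0]
    - [0,0,0]
    - [0,0,0]
    - [0,0,0]
    - [0,0,0]
    - [0,0,0]
  dp:
    - [0,0.5,0]
    - [0,0.4,0]
    - [0,0.2,0]
    - [0,0.1,0]
    - [0,0.1,0]
    - [0,0.08,0]
  gripper: [1,1,1,1,1,1]

```text
clock: 12.55
eef_pos: [571.4, 47.0, 49.7]
eef_rot: [-2.072, 1.567, -2.133]
wrist_force: [-0.4, 1.4, 0.7]
finger_gap: 0.4
```

```bash
python3 - <<'E'
from h import *
where([568.8,32.4,49.5],-4)
p,d=camera("wrist"); cv2.imwrite(f"pics/wrist13.png",p[:,:,::-1])
E
```

```text
t 12.55 p [571.4  47.   49.7] zang -3.48 xdir [-0.002 -0.003 -1.   ] F [-0.41  1.38  0.69] gap 0.4
F tool [-0.69  1.35 -0.49]
need tool cm [ 0.03 -1.47 -0.17] turn x 0.52
```

View pics/wrist13.png

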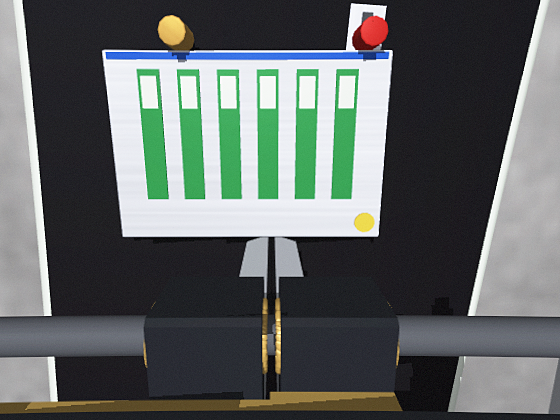

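Almost at the face; I push on in small rows.

jog_arm:
  turn:
    - [0,0,0]
    - [0,0,0]
  dp:
    - [0,0.06,0]
    - [0,0.06,0]
  gripper: [1,1]

```text
clock: 12.85
eef_pos: [571.4, 48.0, 49.8]
eef_rot: [-2.029, 1.566, -2.09]
wrist_force: [-0.6, -4.4, 0.3]
finger_gap: 0.7
```

jog_arm:
  turn:
    - [0,0,0]
    - [0,0,0]
  dp:
    - [0,0.06,-0.02]
    - [0,0.06,-0.02]
  gripper: [1,1]

```text
clock: 13.1
eef_pos: [571.1, 48.2, 49.8]
eef_rot: [-1.893, 1.565, -1.954]
wrist_force: [1.0, -7.7, -0.4]
finger_gap: 0.6
```

Force now rises steeply (7.7 N with 0.2 mm advance), so the edge is on both posts. I check, then back off.

```bash
python3 - <<'E'
from h import *
where([568.8,32.4,49.5],-4)
p,d=camera("wrist"); cv2.imwrite(f"pics/wrist14.png",cv2.resize(p[0:260,80:420,::-1],None,fx=2.3,fy=2.3,interpolation=cv2.INTER_CUBIC))
E
```

```text
t 13.10 p [571.1  48.2  49.8] zang -3.49 xdir [-0.002 -0.005 -1.   ] F [ 0.95 -7.72 -0.38] gap 0.6
F tool [ 0.42 -7.64  1.42]
need tool cm [ 0.04 -1.6  -0.13] turn x 0.51
```

View pics/wrist14.png

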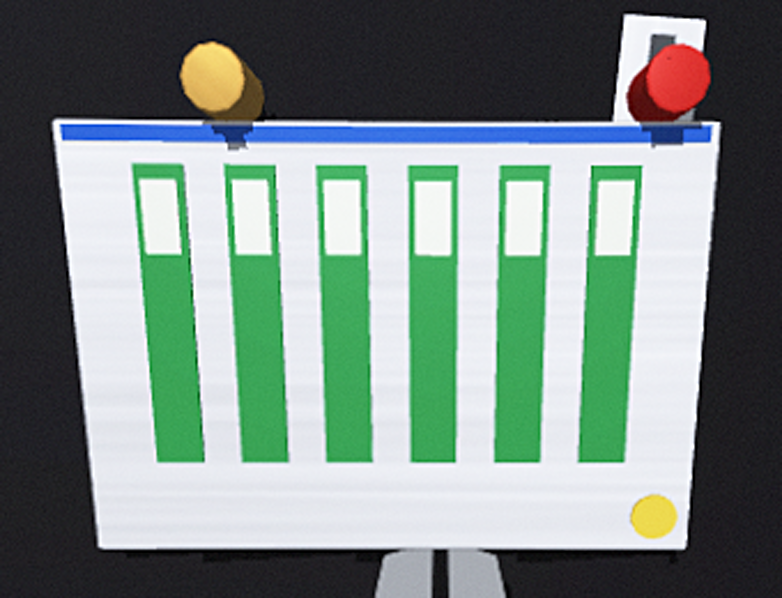

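```bash
python3 - <<'E'
from h import *
f=lambda l:[((a+.5)/2.3-.5+80,(b+.5)/2.3-.5) for a,b in l]
plate2(PL,f([(720,121),(686,549),(99,548),(52,119)]),f([(212,76),(678,77)]))
E
```

```text
ang -3.52 [564.  102.5] res 0.4 wrist posts [[-31.3, 50.0], [53.8, 49.9]]
earlier posts [[-31.5, 50.3], [53.7, 50.7]]
tcp own [ 10.5 -53.7]
```

jog_arm:
  turn:
    - [0,0,0]
    - [0,0,0]
    - [0,0,0]
    - [0,0,0]
    - [0,0,0]
    - [0,0,0]
    - [0,0,0]
  dp:
    - [0,-0.5,0]
    - [0,-0.8,0]
    - [0,-1,0]
    - [-2,-2,0]
    - [-3,-4,0]
    - [-3,-4,0]
    - [0,0,0]
  gripper: [1,1,1,1,1,1,1]

```text
clock: 14.02
eef_pos: [563.3, -82.0, 137.2]
eef_rot: [-1.369, 1.565, -1.43]
wrist_force: [0.1, -0.3, -0.2]
finger_gap: 0.3
```

```bash
python3 - <<'E'
from h import *
where([568.8,32.4,49.5],-4)
p,d=camera("wrist"); cv2.imwrite(f"pics/wrist15.png",p[:,:,::-1])
p,d=camera("scene"); cv2.imwrite("pics/cs15.png",cv2.resize(p[145:315,230:420,::-1],None,fx=4,fy=3.5,interpolation=cv2.INTER_CUBIC))
E
```

```text
t 14.03 p [563.3 -82.  137.2] zang -3.54 xdir [ 0.001 -0.006 -1.   ] F [ 0.14 -0.28 -0.25] gap 0.3
F tool [ 0.25 -0.27  0.16]
need tool cm [ 8.71 11.5  -0.17] turn x 0.46
```

View pics/cs15.png

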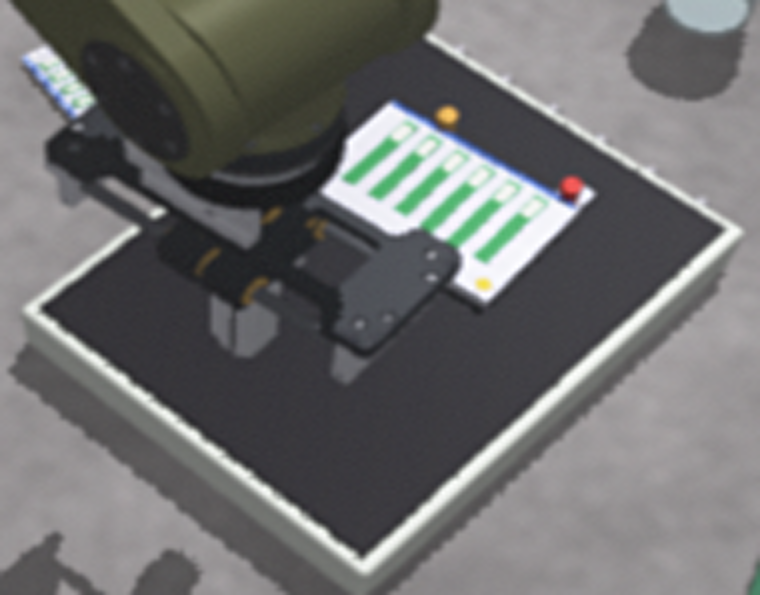

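View pics/wrist15.png

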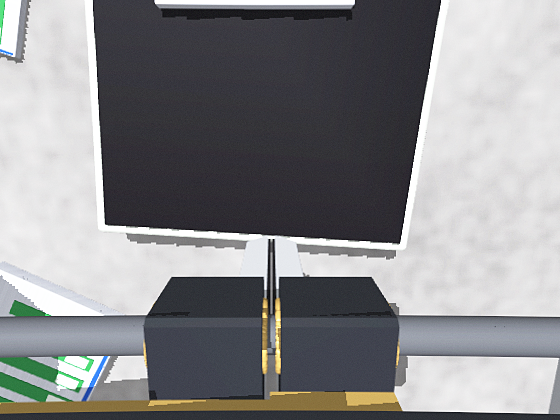

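```bash
python3 -c "
from cell import order
print(order.sign_off())"
```

```text
the job is handed in; nothing more can be done
None
```

The plate is seated on both the peg and the red stop, and I handed the job in at about 14 s of the 69 s allowed; sign-off gives no verdict.

**What I did**
- **Slide to the peg:** I slid the plate about 29 mm onto the brass peg with the two partly open fingers. It was still skewed 18.8°, and contact showed as a force step from 2.6 to 6.3 N.
- **Turn about the peg:** I pushed with shut fingers 12–20 mm from the yellow-dot corner until the stop was met at 6.1 N.
- **Seat:** I seated the edge with a push at the middle of the face. The highest wrist force I read was 7.7 N, but forces were only read at the end of each move.

**Last checks**
- **Position under the seating push:** The wrist camera put the peg at own (-31.3, 50.0) mm and the stop at y = 49.9 mm; contact is at 50. The plate was 4° off the reader's axis.
- **Other measurements:** My starting estimate of the post positions gives 50.3 and 50.7 mm, still inside the 51.7 mm limit. The plate slid about 20 mm along the peg during the turn, but stayed within the allowed range.
- **After backing off:** The scene picture showed the plate still flat and against both posts. I did not measure it again at that point.
- **Bystanders:** The arm never went near the bottle, jar or beaker. I took no final picture of all three.

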